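# Open the nut jar in the jar block and hold its lid over the mouth

### The arm

A 6-joint arm with a two-finger parallel gripper is mounted at the origin on a cart in front of the work surface, level with it; the furniture and walls round the work are solid. World frame = base frame: x ahead of the robot, y to its left, z up, the work surface at z = 0. Lengths are in mm, angles in rad, forces in N, time in s.
With the tool pointing down it reaches from about 325 to 900 mm from the base axis. Payload 6.1 kg.
Tool frame: the origin (TCP) lies between the finger pads; the fingertips stand 8 mm ahead of it and the grasp point (between the pads) lies 11 mm behind it (manip.finger_overhang is the distance from the TCP to the fingertips, in mm); z points along the fingers, y is the line along which they close (so a half turn about z gives the same grasp; the last joint's range is limited). The gripper opens to 87 mm and grips with 3 to 60 N. Pads are 19 mm wide; open, the fingers measure 117 mm over their backs; the gripper's body (75 mm by 190 mm) begins 51 mm behind the grasp point.
Start: joints at [1.221, 0.22, 1.526, -0, 1.395, -0.126], TCP at [138.709, 609.406, 200.038] pointing down, gripper open.
Joint ranges: [-2.98, 2.98], [-0.91, 2.08], [0.09, 2.57], [-1.24, 4.39], [0.2, 2.65], [-2.68, 2.68]. Speed limits (rad/s): [2.57, 2.57, 3.01, 3.14, 3.14, 3.14].

### API

Orientations are given as a rotation vector (axis times angle).
In Python, from plant import manip gives the robot as it stands.
- The arm moves only by the tool send_rows, never from a script. Its argument "deltas" is a list of rows, each a list of 3 entries, a list of its own where there are three numbers: the shift along the tool's x, y, z in cm, then the turn, a rotation vector about the tool's x, y, z in rad, then the finger opening in cm, from 0 to 8.7. In form: [[[x, y, z], [rx, ry, rz], fingers], ...]. A call has 1 to 10 rows; each row shifts and turns the commanded pose from where the row before left it, along the tool's axes as they then stand; what a row does not reach is not made up. A row lasts 1/12 s, in which the tool goes at most 41.7 mm and 7.16 degrees, less where a joint would pass 70% of its speed; a pose out of reach is approached as far as the arm can. A call with a gripper value outside its range is refused whole. The fingers move at their own pace and stop on an object; "newtons" is the grip in N (left out, the last holds). Time passes only in rows, so rows that do not move let the fingers close. It gives the time, the measured TCP pose, the force, the opening and the grip force at its end, in the units of the state.
- manip.get_state(): the state, without advancing time (a new reading comes with each control period).
- manip.capture(name): name is "scene" or "top" or "wrist"; returns a dict with "color" (420x560x3 uint8, blue, green, red), "K" (3x3 intrinsics, pixels), "R" (3x3) and "t" (3): a world point X has camera coordinates R X + t. Camera axes: x right, y down, z forward; pixel columns grow to the right and rows downward; lengths in mm; the calibration is good to about 2 mm. The wrist camera is an equidistant fisheye: a pixel r from the principal point sees the ray r / f radians off the axis. A picture is of the moment at which its call begins. There is no depth.
- manip.finish_job(): hands the job in; it is judged then, once.
The state is a dict: "clock": time; "joint_pos": joint angles; "qd": joint speeds; "effort": joint torques, N m; "ee_pos": TCP position; "tool_rot": TCP orientation; "force": force on the tool from outside, world axes, zero at the start; "ft_torque": the same for the moment, N m; "grip_width": opening from 0.0 (shut) to 1.0 (fully open); "grasp_force": force on a finger pad.
Only numpy, scipy, OpenCV 4.12 (cv2) and the standard library are available. Lean on these libraries where they do the work, as an engineer would, in place of code of your own. Each camera call takes 0.05 s, during which the arm holds its last target. There are 200 camera calls.

### The job

You have one hand, so first stand the square glass jar of nuts, still closed, fully down in the square well of the wooden jar block, which keeps it from turning. Then unscrew its tight lid (anticlockwise seen from above) until the threads let go, lift it straight off, and finish still gripping the lid, level and centred about 2 cm above the open mouth, not touching the jar, so that crumbs under it fall back in. Keep the jar upright, leave it standing in the well, and do not push the other things on the worktop about.

Things in the scene. Friction and masses are not known exactly. Their poses are not given: they have to be found in the camera images.
- nut_jar: square clear-glass jar of hazelnuts, upright on the worktop at the start, lid screwed on. Body 60 x 60 mm, corners rounded by 10 mm, flat sides up to 70 mm, then a shoulder to 80 mm; 103 mm tall with the lid; 0.35 to 0.55 kg. Origin at the centre of its underside; x and y square to the flat sides (a quarter turn makes no difference), z up
- jar_lid: plain metal twist-off lid on the square jar: 54 mm across (narrower than the jar's body), 18 mm tall, fine ribs round its side, 60 g. Origin at the centre of its lower edge, z up; screwed on, this lies about 85 mm above the jar's underside, so the lid spans 85 to 103 mm and some bare neck shows below it, above the shoulder
- lid_grip (a point): middle of the lid, 9 mm above its lower edge. Turning takes up to 0.6 N m, enough to spin an unbraced jar: three lugs inside hook under the threads and a springy liner presses on the rim. Anticlockwise the lid rises 2 mm and comes free after 50 to 65 degrees with a 1 mm pop; past about 85 the lugs meet the next threads, so turn 70 to 75. It cannot be pulled off before
- jar_mouth (a point): centre of the jar's rim, the top of its round neck (41 mm wide), 98 mm above its underside; hidden under the lid at first. The neck carries three slanted thread pieces, each 60 degrees long, with gaps between
- jar_block: wooden jar block, 104 mm (its x) x 200 mm (its y) x 40 mm tall, screwed to the worktop. Origin at the centre of its underside. It has a square well at its +y end and a round well at its -y end; a spice jar (45 mm wide) stands in the round one and rises 76 mm above the block
- well (a point): centre of the floor of the square well, 48 mm from the block's centre along the block's +y and 10 mm above the worktop; x and y square to the well's sides (the block's axes). The well is 64 x 64 mm and 30 mm deep, its upper edge bevelled outwards by 4 mm all round.
- jam_jar: bystander to leave alone: round shelf jar with a white lid, 65 mm wide, 94 mm tall; origin at the centre of its underside
- mustard_jar: bystander to leave alone: round shelf jar with a red lid, 65 mm wide, 100 mm tall; origin at the centre of its underside
- tin: bystander to leave alone: flat round food tin, 87 mm wide, 40 mm tall; origin at the centre of its underside
- mug: bystander to leave alone: two-tone mug with a handle, 82 x 114 mm, 97 mm tall; origin at the centre of its underside
- garlic: bystander to leave alone: garlic bulb, 60 mm wide, 58 mm tall; origin at the centre of its underside
- lemon: bystander to leave alone: lemon, 78 x 55 mm, 56 mm tall; origin at the centre of its underside
Mind the look-alikes: they are no part of the job. Of the things shaped like the jar_lid, the metal one is meant.

How it is judged (in metres and radians):
On the way, in this order (a step that is already met when the one before it is completed fails the run):
1. the jar, lid still screwed on, stands fully down in the square well (horizontal distance between nut_jar and well below 0.005 m and z of nut_jar in the frame of well below 0.004 m and angle between nut_jar's own z axis and vertical below 0.06 rad and z of jar_lid in the frame of nut_jar below 0.0862 m and linear speed of nut_jar below 0.02 m/s), for 0.3 s.
2. the lid has come off its threads and rises straight above the mouth while the jar stays down in the well (horizontal distance between nut_jar and well below 0.005 m and z of nut_jar in the frame of well below 0.004 m and angle between nut_jar's own z axis and vertical below 0.06 rad and z of jar_lid in the frame of jar_mouth above 0.003 m and horizontal distance between jar_lid and jar_mouth below 0.02 m and contact force between the fingers and jar_lid above 1 N), for 0.1 s.
At the end, for the whole second after the job is handed in: The jar stands upright (within 0.06 rad) and fully down (within 4 mm) in the square well, and the fingers grip the lid (over 1 N) at rest, level within 0.17 rad, its lower edge 6 to 45 mm above the jar's mouth and centred on it within 15 mm; neither the lid nor the robot touches the jar (horizontal distance between nut_jar and well below 0.005 m and z of nut_jar in the frame of well below 0.004 m and angle between nut_jar's own z axis and vertical below 0.06 rad and z of jar_lid in the frame of jar_mouth between 0.006 and 0.045 m and horizontal distance between jar_lid and jar_mouth below 0.015 m and angle between jar_lid's own z axis and vertical below 0.17 rad and contact force between the fingers and jar_lid above 1 N and contact force between jar_lid and nut_jar below 0.05 N and contact force between the arm and nut_jar below 0.5 N and linear speed of jar_lid below 0.02 m/s); the arm keeps its last pose, push and grip.
It fails at once if the jar is tipped over by more than 30 degrees (angle between nut_jar's own z axis and vertical above 0.52 rad).
It fails at once if another thing on the worktop is pushed more than 30 mm from its place (distance of any of jam_jar, mustard_jar, tin, mug, garlic, lemon from where it was at the start of the episode above 0.03 m).
It also fails if it takes over 54 s, if anything falls off the work surface, if the arm or the gripper's body presses on something with over 40 N, if the wrist force passes 120 N, or if a joint passes its speed limit or range.

## Working session

There is one attempt and no reset: what is moved stays moved. The work goes in short steps, Python scripts to look and compute and a tool call to move; the robot and the scene stay as the last step left them, time stands still between calls to the robot, and variables do not carry over. Pictures are saved under pics/ and viewed, at most 10 in all, crops included, and the job is handed in when it is done.

Besides the shell and the picture viewer there is one more tool, called after "Request:" as a command line: name --argument value ..., lists and objects as JSON in quotes. send_rows: Moves the arm, as the interface text tells. Its arguments: {"type":"object","properties":{"deltas":{"type":"array"},"newtons":{"type":"number"}},"required":["deltas"]}

```bash
mkdir -p pics; ls
python3 - <<'E'
from plant import manip
import cv2,pickle
d={}
for n in("scene","top"):
    c=manip.capture(n); d[n]=c; cv2.imwrite(f"pics/{n}0.png",c["color"])
    print(n,c["K"],c["R"],c["t"])
pickle.dump(d,open("cams.pkl","wb"))
print(manip.get_state())
E
```

```text
pics
scene [[423.61638804   0.         281.39918009]
 [  0.         423.61638804 205.15391734]
 [  0.           0.           1.        ]] [[-0.90965742 -0.41491296 -0.01925119]
 [-0.16213643  0.39737646 -0.90321854]
 [ 0.38240705 -0.81849813 -0.42874896]] [ 525.84711409  129.5977172  1377.09444877]
top [[501.87985656   0.         276.42221934]
 [  0.         501.87985656 199.34113825]
 [  0.           0.           1.        ]] [[ 0.03514084 -0.99938116  0.00155494]
 [-0.97629907 -0.0346616  -0.21363214]
 [ 0.21355384  0.00598913 -0.97691294]] [  38.68671741  550.86872469 1336.47262785]
{'clock': 0.1, 'joint_pos': array([ 1.22090678e+00,  2.21160551e-01,  1.52751235e+00, -1.11898999e-06,
        1.39470265e+00, -1.26090163e-01]), 'qd': array([-0.00172468, -0.00092036, -0.0018155 ,  0.00123825,  0.00075945,
       -0.00080062]), 'effort': array([ 2.81401499e-04, -4.95944238e+01, -3.88518333e+01,  7.01892399e-02,
        5.15923358e-02, -6.60809656e-05]), 'ee_pos': array([138.49787667, 608.83778009, 199.03017342]), 'tool_rot': array([-3.50762813e-01, -3.12152661e+00,  2.72168662e-03]), 'force': array([ 0.60482149, -0.63916538,  0.31753641]), 'ft_torque': array([0.00562148, 0.01589709, 0.00012144]), 'grasp_force': 0.0, 'grip_width': 1.0003292782999893}
```

View pics/scene0.png

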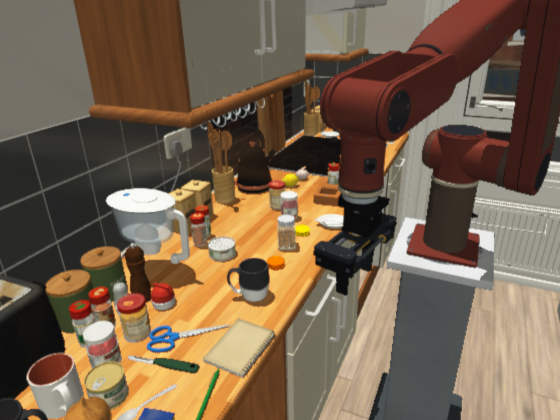

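View pics/top0.png

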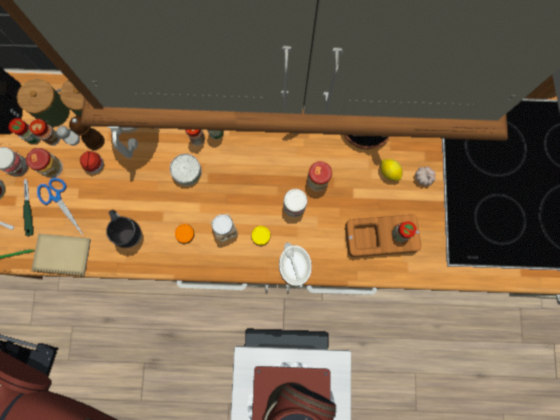

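The top view shows the jar block at (383,237), with its square well at left (365,237) and the spice jar at (407,231). The likely nut jar is at (223,228), the white-lid jam jar at (295,202) and the red-lid mustard at (319,175). I'll zoom in on these.

Run:
```python
import pickle,cv2,numpy as np
d=pickle.load(open("cams.pkl","rb"))
t=d["top"]["color"];s=d["scene"]["color"]
a=cv2.resize(t[195:265,190:260],(400,400),interpolation=cv2.INTER_CUBIC)
b=cv2.resize(t[200:270,335:435],(400,280),interpolation=cv2.INTER_CUBIC)
c=cv2.resize(s[205:265,260:320],(400,400),interpolation=cv2.INTER_CUBIC)
im=np.zeros((600,800,3),np.uint8)
im[:400,:400]=a; im[:280,400:]=b; im[280:600,400:720]=cv2.resize(c,(320,320))
cv2.imwrite("pics/crop1.png",im)
```

```text
(no output)
```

View pics/crop1.png

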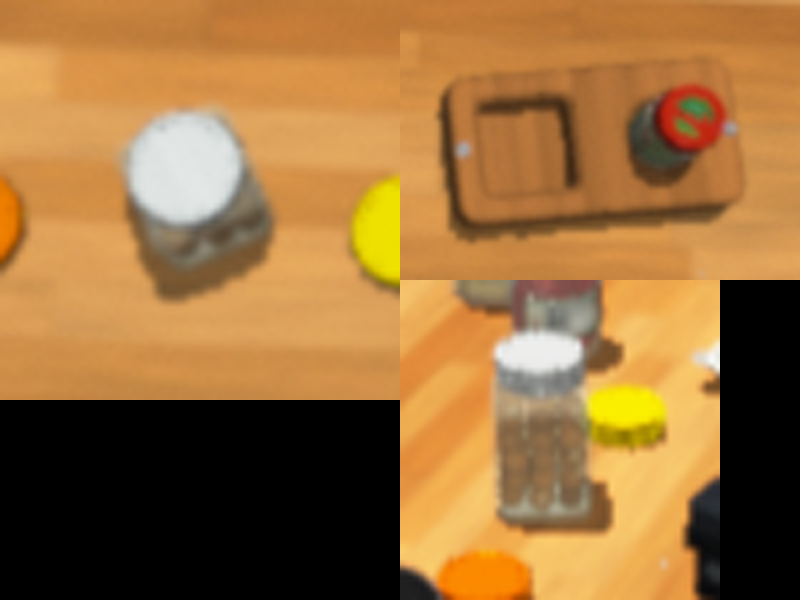

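The nut jar's metal lid is centred at crop (184,168), with the body turned about 20° in the image. The block's top corners are at crop (447,80), (728,57), (745,198) and (463,221).

```bash
cat > h.py <<'E'
import numpy as np
def ray(c,px,fish=False):
    px=np.asarray(px,float).reshape(-1,2);K=c["K"]
    if fish:
        u=px-K[:2,2]; r=np.linalg.norm(u,axis=1)+1e-9; th=r/K[0,0]
        d=np.c_[u/r[:,None]*np.sin(th)[:,None],np.cos(th)]
    else: d=np.c_[px,np.ones(len(px))]@np.linalg.inv(K).T
    return d@c["R"], -c["R"].T@c["t"]
def hit(c,px,z,fish=False):
    d,o=ray(c,px,fish); return o+d*((z-o[2])/d[:,2])[:,None]
def proj(c,X,fish=False):
    p=np.atleast_2d(X)@c["R"].T+c["t"];K=c["K"]
    if fish:
        r=np.hypot(p[:,0],p[:,1])+1e-9; th=np.arctan2(r,p[:,2])
        return K[:2,2]+K[0,0]*th[:,None]*p[:,:2]/r[:,None]
    q=p@K.T; return q[:,:2]/q[:,2:]
E
python3 - <<'E'
import pickle
from h import *
np.set_printoptions(precision=1,suppress=True)
d=pickle.load(open("cams.pkl","rb"));t=d["top"];s=d["scene"]
print("lid top",hit(t,[(184.5/5.714+190-.5,168.5/5.714+195-.5)],103))
m=80/60*5*1.0
print("lid scene",hit(s,[(260+(540-400)/320*60-.5,205+(354-280)/320*60-.5)],103))
q=np.array([(447,80),(728,57),(745,198),(463,221)])
print("block",hit(t,np.c_[335+(q[:,0]-400)/4-.5,200+q[:,1]/4-.5],40))
w=np.array([(477,103),(560,97),(573,188),(483,197)])
print("well-floor?",hit(t,np.c_[335+(w[:,0]-400)/4-.5,200+w[:,1]/4-.5],10))
print("well-top?",hit(t,np.c_[335+(w[:,0]-400)/4-.5,200+w[:,1]/4-.5],40))
for n,p,z in(("jam",(295,197),94),("must",(320,170),100),("yel",(261,235),15),("mug",(123,233),50),("dish",(295,265),5),("or",(185,233),15)): print(n,hit(t,[p],z))
E
```

```text
lid top [[467.3 200.9 103. ]]
lid scene [[467.5 204.3 103. ]]
block [[ 502.7 -139.    40. ]
 [ 526.  -335.9   40. ]
 [ 427.2 -345.2   40. ]
 [ 404.5 -150.6   40. ]]
well-floor? [[ 492.2 -164.6   10. ]
 [ 498.7 -223.7   10. ]
 [ 433.8 -232.5   10. ]
 [ 425.2 -168.9   10. ]]
well-top? [[ 487.1 -160.    40. ]
 [ 493.4 -217.9   40. ]
 [ 430.  -226.5   40. ]
 [ 421.5 -164.3   40. ]]
jam [[549.9   7.7  94. ]]
must [[626.6 -58.3 100. ]]
yel [[454.2  98.3  15. ]]
mug [[441.2 477.9  50. ]]
dish [[374.   -0.4   5. ]]
or [[452.3 313.5  15. ]]
```

Request:
send_rows --deltas '[[[-2.7,-2.1,-0.7],[0,0,0],8.7],[[-2.7,-2.1,-0.7],[0,0,0],8.7],[[-2.7,-2.1,-0.7],[0,0,0],8.7],[[-2.7,-2.1,-0.7],[0,0,0],8.7],[[-2.7,-2.1,-0.7],[0,0,0],8.7],[[-2.7,-2.1,-0.7],[0,0,0],8.7],[[-2.7,-2.1,-0.7],[0,0,0],8.7],[[-2.7,-2.1,0],[0,0,0],8.7],[[-2.7,-2.1,0],[0,0,0],8.7],[[-2.7,-2.1,0],[0,0,0],8.7]]'

```text
clock: 0.93
ee_pos: [356.0, 343.2, 248.9]
tool_rot: [-0.351, -3.122, 0.0]
force: [0.7, -0.1, 0.3]
grip_width: 1.0
grasp_force: 0.0
```

Request:
send_rows --deltas '[[[-2.7,-2.1,0],[0,0,0],8.7],[[-2.7,-2.1,0],[0,0,0],8.7],[[-2.7,-2.1,0],[0,0,0],8.7],[[-2.7,-2.1,0],[0,0,0],8.7],[[-2.7,-2.1,0],[0,0,0],8.7],[[0,0,0],[0,0,0],8.7],[[0,0,0],[0,0,0],8.7]]'

```text
clock: 1.52
ee_pos: [464.2, 210.9, 248.4]
tool_rot: [-0.356, -3.12, 0.001]
force: [-0.3, -1.0, 0.0]
grip_width: 1.001
grasp_force: 0.0
```

Run:
```python
from plant import manip
import cv2,pickle
from h import *
from scipy.spatial.transform import Rotation as Ro
c=manip.capture("wrist"); pickle.dump(c,open("w1.pkl","wb")); cv2.imwrite("pics/w1.png",c["color"])
s=manip.get_state();print(s["clock"],s["ee_pos"],s["joint_pos"]);print(Ro.from_rotvec(s["tool_rot"]).as_matrix())
print(c["K"],-c["R"].T@c["t"],c["R"]);print(proj(c,[[467,202,103]],True),proj(c,[[467,202,0]],True))
```

```text
1.5667 [463.55052867 211.93986425 248.48942656] [ 2.73661866e-01 -8.64946619e-02  1.75857554e+00  4.80178861e-04
  1.47076782e+00 -1.07148035e+00]
[[-9.74636273e-01  2.23790848e-01 -1.33841373e-03]
 [ 2.23790890e-01  9.74637175e-01  1.20546242e-04]
 [ 1.33144492e-03 -1.82036059e-04 -9.99999097e-01]]
[[325.1922621    0.         286.74603085]
 [  0.         325.1922621  206.62514472]
 [  0.           0.           1.        ]] [395.5663249  227.01705425 433.08261217] [[ 2.25487744e-01  9.74245934e-01 -3.70330020e-04]
 [ 9.42000064e-01 -2.17927467e-01  2.55232243e-01]
 [ 2.48578270e-01 -5.79005934e-02 -9.66879706e-01]]
[[278.92424469 195.57383755]] [[280.74330508 178.63385655]]
```

View pics/w1.png

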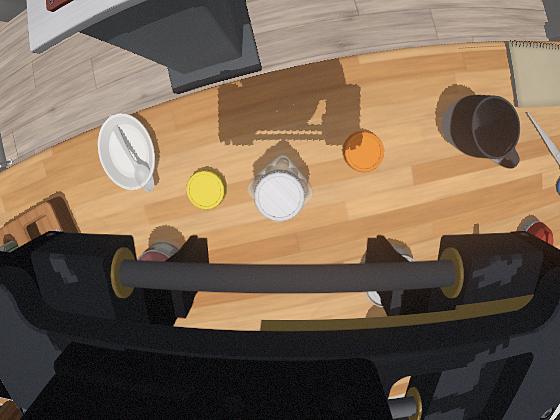

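The wrist view shows the lid at (279,195), with body corners at about (283,158), (252,190) and (309,190). I'll zoom in to get the yaw.

Run:
```python
import cv2,pickle
from h import *
c=pickle.load(open("w1.pkl","rb"));t=pickle.load(open("cams.pkl","rb"))["top"]
def sq(yaw,z,ctr=(467.3,201.5),h=30,r=10):
    a=np.radians(yaw);P=[]
    for k in range(4):
        for th in np.linspace(0,90,7):
            p=np.array([h-r+r*np.cos(np.radians(th)),h-r+r*np.sin(np.radians(th))])
            b=a+k*np.pi/2;P.append([ctr[0]+p[0]*np.cos(b)-p[1]*np.sin(b),ctr[1]+p[0]*np.sin(b)+p[1]*np.cos(b),z])
    return np.array(P)
def circ(r,z,ctr=(467.3,201.5)):
    a=np.linspace(0,6.28,40);return np.c_[ctr[0]+r*np.cos(a),ctr[1]+r*np.sin(a),0*a+z]
out=[]
for im,fish,x0,y0 in((c,True,246,150),(t,False,195,205)):
  n=66 if fish else 56
  cr=cv2.resize(im["color"][y0:y0+n,x0:x0+n],(400,400),interpolation=cv2.INTER_CUBIC);s=400/n
  row=[cr.copy()] if fish else []
  for y in ((25,) if fish else (25,32)):
    g=cr.copy()
    for Q,col in((sq(y,70),(0,255,0)),(sq(y,0),(255,0,0)),(circ(27,103),(0,0,255))):
        p=(proj(im,Q,fish)-[x0,y0]+.5)*s
        cv2.polylines(g,[p.round().astype(int)],True,col,1)
    row.append(g)
  out.append(np.hstack(row))
cv2.imwrite("pics/yaw.png",cv2.resize(np.vstack(out),(600,600)))
```

```text
(no output)
```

View pics/yaw.png

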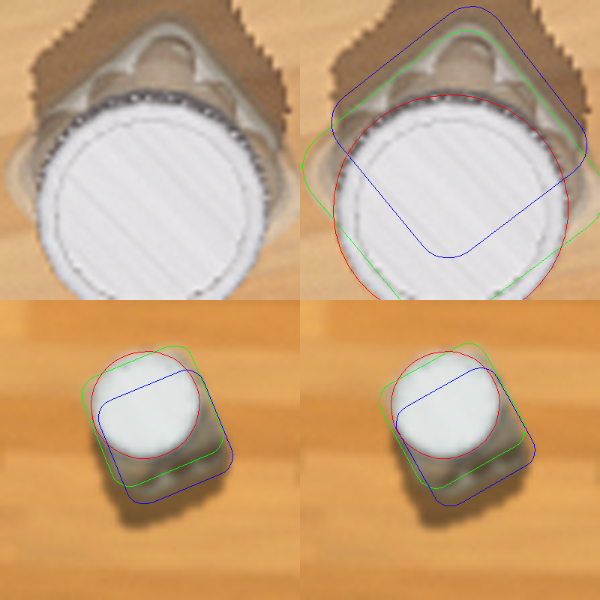

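The lid centre is confirmed at (467.5,202) and the jar yaw is about 28°. Next I rotate to that yaw.

Request:
send_rows --deltas '[[[0,0,1],[0,0,0.107],8.7],[[0,0,1],[0,0,0.107],8.7],[[0,0,1],[0,0,0.107],8.7],[[0,0,1],[0,0,0.107],8.7],[[0,0,1],[0,0,0.107],8.7],[[0,0,1],[0,0,0.107],8.7],[[0,0,1],[0,0,0.107],8.7],[[0,0,0],[0,0,0.107],8.7],[[-1,-0.1,0],[0,0,0],8.7],[[0,0,0],[0,0,0],8.7]]'

```text
clock: 2.4
ee_pos: [467.4, 203.0, 179.1]
tool_rot: [1.608, 2.698, -0.001]
force: [-0.3, -0.4, 0.8]
grip_width: 0.998
grasp_force: 0.0
```

```bash
cat > st.py <<'E'
from plant import manip
from h import *
from scipy.spatial.transform import Rotation as Ro
def st(tgt=None):
    s=manip.get_state();R=Ro.from_rotvec(s["tool_rot"]).as_matrix();np.set_printoptions(precision=3,suppress=True)
    print("t",s["clock"],"p",s["ee_pos"],"yaw",np.degrees(np.arctan2(R[1,1],R[0,1])),"tilt",R[:2,2],"F",s["force"],"M",s["ft_torque"],"w",s["grip_width"]*87,"g",s["grasp_force"])
    if tgt is not None: print("cm to go",R.T@(np.array(tgt)-s["ee_pos"])/10)
    return s,R
E
python3 -c "
from st import *
st([467.5,202,49])"
```

```text
t 2.4 p [467.38  202.98  179.057] yaw 28.414154173430045 tilt [ 0.    -0.001] F [-0.348 -0.356  0.766] M [-0.058 -0.014 -0.022] w 86.79178527336806 g 0.0
cm to go [-0.083 -0.034 13.006]
```

Request:
send_rows --deltas '[[[-0.08,0,2.5],[0,0,0],8.7],[[0,0,2.5],[0,0,0],8.7],[[0,0,2.5],[0,0,0],8.7],[[0,0,2.5],[0,0,0],8.7],[[0,0,2],[0,0,0],8.7],[[0,0,1],[0,0,0],8.7],[[0,0,0],[0,0,0],8.7],[[0,0,0],[0,0,0],5],[[0,0,0],[0,0,0],5],[[0,0,0],[0,0,0],5]]' --newtons 30

```text
clock: 3.23
ee_pos: [469.4, 202.9, 50.9]
tool_rot: [1.613, 2.693, 0.004]
force: [-0.2, 0.1, 0.3]
grip_width: 0.853
grasp_force: 0.0
```

Request:
send_rows --deltas '[[[0,0,0],[0,0,0],5],[[0,0,0],[0,0,0],5],[[0,0,0],[0,0,0],5],[[0,0,0],[0,0,0],5],[[0,0,0],[0,0,0],5],[[0,0,0],[0,0,0],5]]'

```text
clock: 3.73
ee_pos: [468.7, 202.6, 50.0]
tool_rot: [1.614, 2.694, 0.002]
force: [-1.5, 0.5, 6.8]
grip_width: 0.677
grasp_force: 29.9
```

```bash
python3 -c "
from st import *
st([467.5,202,49])"
```

```text
t 3.7333 p [468.69  202.605  50.019] yaw 28.13388409033056 tilt [0.002 0.   ] F [-1.453  0.474  6.779] M [-0.09   0.171 -0.09 ] w 58.898288707156745 g 29.94980424642563
cm to go [ 0.003 -0.134  0.102]
```

Gripped at 58.9 mm, so the pads sit flat on the jar's sides. Now I lift it and carry it to a viewing pose just past the well.

Request:
send_rows --deltas '[[[0,0,-1],[0,0,0],5],[[0,0,-2.5],[0,0,0],5],[[0,0,-2.5],[0,0,0],5],[[0,0,-2.5],[0,0,0],5],[[0,0,-2.5],[0,0,0],5],[[-1,-0.5,-2],[0,0,0],5],[[-2,-1,-1],[0,0,0],5],[[-3,-1.3,-1],[0,0,0],5],[[-3,-1.4,0],[0,0,0],5],[[-3,-1.4,0],[0,0,0],5]]' --newtons 35

```text
clock: 4.57
ee_pos: [474.7, 69.1, 199.5]
tool_rot: [1.613, 2.696, -0.0]
force: [0.8, -0.1, -4.0]
grip_width: 0.676
grasp_force: 34.9
```

Request:
send_rows --deltas '[[[-3.2,-1.4,0],[0,0,0],5],[[-3.2,-1.4,0],[0,0,0],5],[[-3.2,-1.4,0],[0,0,0],5],[[-3.2,-1.4,0],[0,0,0],5],[[-3.2,-1.4,0],[0,0,0],5],[[-3.2,-1.4,0],[0,0,0],5],[[-3.2,-1.4,0],[0,0,0],5],[[-3.2,-1.4,0],[0,0,0],5],[[-3.2,-1.4,0],[0,0,0],5],[[-2,-1,0],[0,0,0],5]]'

```text
clock: 5.4
ee_pos: [499.4, -268.5, 198.3]
tool_rot: [-1.616, -2.692, 0.001]
force: [0.0, 0.2, -3.8]
grip_width: 0.68
grasp_force: 34.9
```

Request:
send_rows --deltas '[[[-1,-0.3,0],[0,0,0],5],[[0,0,0],[0,0,0],5],[[0,0,0],[0,0,0],5],[[0,0,0],[0,0,0],5]]'

```text
clock: 5.73
ee_pos: [502.1, -274.3, 198.5]
tool_rot: [-1.613, -2.694, -0.001]
force: [-0.2, -0.2, -3.5]
grip_width: 0.679
grasp_force: 34.9
```

Run:
```python
from st import *
import cv2,pickle
st()
c=manip.capture("wrist"); pickle.dump(c,open("w2.pkl","wb"))
p=proj(c,[[459.5,-195,10],[459.5,-195,40]],True);print(p)
x0,y0=np.clip(p[0].astype(int)-[66,50],0,[560-133,320]);print(x0,y0)
cv2.imwrite("pics/w2.png",cv2.resize(c["color"][y0:y0+100,x0:x0+133],(798,600),interpolation=cv2.INTER_CUBIC))
```

```text
t 5.7333 p [ 502.144 -274.26   198.507] yaw 28.176604655129214 tilt [-0.001  0.002] F [-0.206 -0.217 -3.521] M [-0.082  0.011 -0.026] w 59.08483047576483 g 34.93422567844391
[[287.096 105.748]
 [287.122 104.244]]
221 55
```

View pics/w2.png

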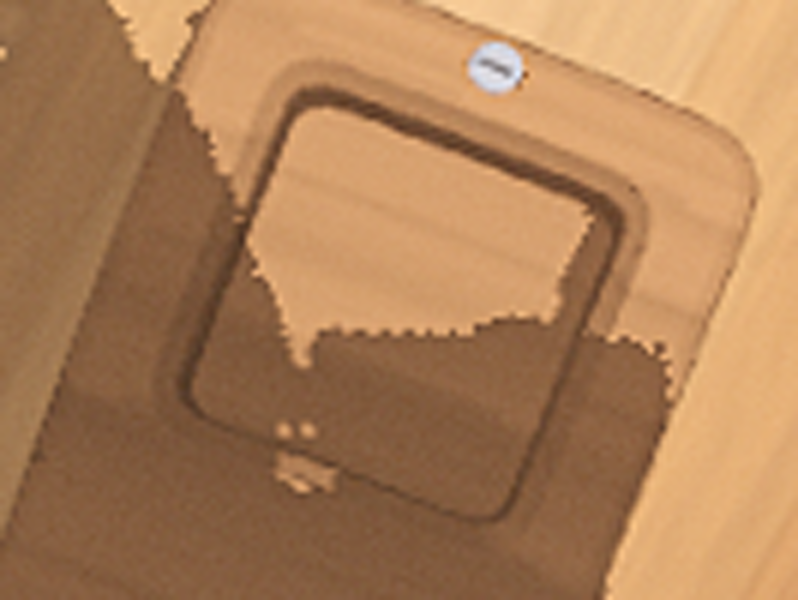

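The wrist view is clear. Crop points: well bevel and wall edges top (320,90)-(610,195), left (283,110)-(182,385), right (625,230)-(580,350). Block edges right (752,210)-(610,590) and left (185,60)-(5,540), top (430,3)-(700,115).

Run:
```python
from h import *
import cv2,pickle
from scipy.optimize import least_squares
c=pickle.load(open("w2.pkl","rb"))
print("cam",-c["R"].T@c["t"])
# name: pts, z, axis(0=x,1=y block), signed offset from well centre (guess sign by nearest)
E=[([(752,210),(610,590)],40,52),([(185,60),(5,540)],40,52),([(430,3),(700,115)],40,52),
([(320,90),(600,190)],36,32),([(280,120),(185,375)],36,32),([(626,235),(585,345)],36,32),([(310,64),(620,178)],40,36),([(258,105),(170,350)],40,36)]
L=[(hit(c,np.array([221,55])+(np.array(p)+.5)/6-.5,z,True)[:,:2],o) for p,z,o in E]
def f(v,full=False):
    a=v[2];u=np.array([np.cos(a),np.sin(a)]);w=np.array([-u[1],u[0]]);r=[]
    for P,o in L:
        d=P-v[:2];dx=d@u;dy=d@w
        q=dx if abs(dx).mean()-abs(dx[0]-dx[1])>abs(dy).mean()-abs(dy[0]-dy[1]) else dy
        r+=list(abs(q)-o)
    return np.array(r)
s=least_squares(f,[459.5,-195,np.radians(6.7)],loss="soft_l1")
np.set_printoptions(precision=1,suppress=True)
print(s.x,np.degrees(s.x[2]),f(s.x).reshape(-1,2))
im=cv2.imread("pics/w2.png");a=s.x[2];u=np.array([np.cos(a),np.sin(a)]);w=np.array([-u[1],u[0]])
for h,z in((36,40),(32,36),(32,10),(52,40)):
    Q=np.array([np.r_[s.x[:2]+h*(i*u+j*w),z] for i,j in((1,1),(-1,1),(-1,-1),(1,-1))])
    cv2.polylines(im,[((proj(c,Q,True)-[221,55]+.5)*6).astype(int)],True,(0,255,0) if z!=10 else (0,0,255),1)
cv2.imwrite("pics/w2o.png",im)
```

```text
cam [ 468.56145863 -212.60864671  383.21269906]
[ 460.8 -196.4    0.1] 7.669785760180826 [[-1.3 -0.3]
 [-0.9  0.1]
 [ 1.  -0.5]
 [ 0.1  0.7]
 [ 0.1 -0.1]
 [ 0.   0.3]
 [-0.6 -0.5]
 [ 0.2 -0.5]]
```

View pics/w2o.png

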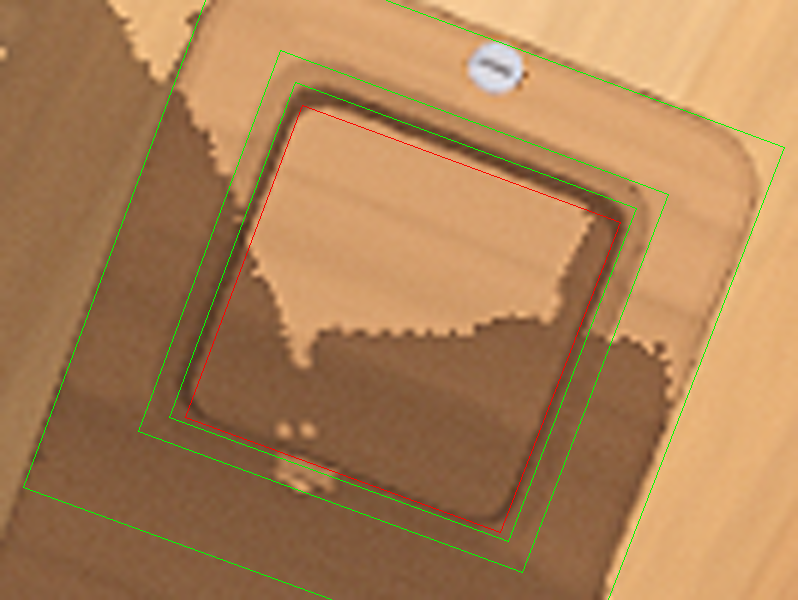

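Request:
send_rows --deltas '[[[1.8,0,0],[0,0,0],5],[[2.6,0,0],[0,0,0],5],[[2.6,0.1,0],[0,0,0],5],[[1.8,0,0],[0,0,0],5],[[0,0,1],[0,0,0.12],5],[[0,0,1.5],[0,0,0.12],5],[[0,0,1.5],[0,0,0.12],5],[[0,0,1],[0,0,0],5],[[0,0,0.5],[0,0,0],5],[[0,0,0],[0,0,0],5]]'

```text
clock: 6.62
ee_pos: [461.1, -196.5, 142.8]
tool_rot: [-2.064, -2.365, 0.001]
force: [-0.0, 0.5, -3.7]
grip_width: 0.68
grasp_force: 34.9
```

Request:
send_rows --deltas '[[[0,0,0],[0,0,0],5],[[0,0,0],[0,0,0],5]]'

```text
clock: 6.78
ee_pos: [462.5, -198.0, 145.0]
tool_rot: [2.068, 2.363, 0.0]
force: [0.1, -0.9, -4.4]
grip_width: 0.678
grasp_force: 34.9
```

Run:
```python
from st import *
st([461,-196,60])
```

```text
t 6.7833 p [ 462.476 -197.992  144.994] yaw 7.603754182458571 tilt [ 0.001 -0.001] F [ 0.121 -0.856 -4.434] M [-0.158  0.027  0.036] w 59.02184805490921 g 34.934157729148865
cm to go [ 0.225 -0.13   8.499]
```

Request:
send_rows --deltas '[[[0.2,-0.1,1],[0,0,0],5],[[0,0,1.5],[0,0,0],5],[[0,0,1.5],[0,0,0],5],[[0,0,0.7],[0,0,0],5],[[0,0,0],[0,0,0],5],[[0,0,0],[0,0,0],5],[[0,0,0],[0,0,0],5]]'

```text
clock: 7.37
ee_pos: [461.2, -196.3, 97.9]
tool_rot: [2.07, 2.361, 0.0]
force: [0.2, 0.0, -3.2]
grip_width: 0.674
grasp_force: 34.9
```

Request:
send_rows --deltas '[[[0,0,0],[0,0,0],5]]'

```text
clock: 7.45
ee_pos: [461.4, -196.4, 98.2]
tool_rot: [2.07, 2.361, 0.0]
force: [0.9, 1.0, -4.5]
grip_width: 0.679
grasp_force: 34.9
```

Run:
```python
from st import *
import cv2,pickle
st([461,-196,60])
for n in("wrist","scene","top"):
    c=manip.capture(n); pickle.dump(c,open(n+"3.pkl","wb"))
    p=proj(c,[[461,-196,45]],n=="wrist")[0];print(n,p)
st([461,-196,60])
```

```text
t 7.45 p [ 461.4   -196.426   98.173] yaw 7.507870592183242 tilt [ 0.002 -0.001] F [ 0.862  1.015 -4.464] M [-0.121  0.032 -0.001] w 59.10343102729094 g 34.9341344833374
cm to go [ 0.052 -0.04   3.817]
wrist [287.168 215.212]
scene [328.136 189.235]
top [367.004 234.722]
t 7.6 p [ 461.115 -196.216   97.817] yaw 7.50875416615638 tilt [ 0.001 -0.001] F [ 0.947 -0.672 -4.669] M [-0.131  0.031 -0.055] w 58.94670943815696 g 34.93413805961609
cm to go [ 0.026 -0.013  3.782]
```

Request:
send_rows --deltas '[[[0,0,0.5],[0,0,0],5],[[0,0,0.4],[0,0,0],5],[[0,0,0.4],[0,0,0],5],[[0,0,0.4],[0,0,0],5],[[0,0,0],[0,0,0],5]]'

```text
clock: 8.02
ee_pos: [459.7, -195.3, 78.6]
tool_rot: [-2.07, -2.36, 0.001]
force: [0.2, 1.1, -5.3]
grip_width: 0.677
grasp_force: 34.9
```

Base is about 29 mm up, inside the well, with no contact force. Continuing down.

Request:
send_rows --deltas '[[[0,0,0.4],[0,0,0],5],[[0,0,0.4],[0,0,0],5],[[0,0,0.4],[0,0,0],5],[[0,0,0.2],[0,0,0],5],[[0,0,0],[0,0,0],5],[[0,0,0],[0,0,0],5]]'

```text
clock: 8.52
ee_pos: [460.5, -195.8, 65.8]
tool_rot: [-2.071, -2.362, 0.0]
force: [0.4, 0.2, -4.2]
grip_width: 0.677
grasp_force: 34.9
```

Run:
```python
from st import *
st([461,-196,60])
```

```text
t 8.5167 p [ 460.468 -195.793   65.836] yaw 7.503759652525919 tilt [-0.  0.] F [ 0.41   0.182 -4.181] M [-0.098  0.026  0.02 ] w 58.935280273783924 g 34.934179186820984
cm to go [-0.028  0.05   0.584]
```

Request:
send_rows --deltas '[[[0,0,0.2],[0,0,0],5],[[0,0,0.2],[0,0,0],5],[[0,0,0.1],[0,0,0],5],[[0,0,0],[0,0,0],5]]'

```text
clock: 8.85
ee_pos: [460.4, -195.8, 60.7]
tool_rot: [-2.071, -2.362, 0.0]
force: [0.3, 0.3, -5.1]
grip_width: 0.674
grasp_force: 34.9
```

Request:
send_rows --deltas '[[[0,0,0.1],[0,0,0],5],[[0,0,0.1],[0,0,0],5],[[0,0,0],[0,0,0],5]]'

```text
clock: 9.1
ee_pos: [460.8, -196.0, 60.1]
tool_rot: [2.071, 2.362, -0.0]
force: [-3.9, 2.4, 4.3]
grip_width: 0.678
grasp_force: 34.9
```

It touched the floor at the expected height. Releasing.

Request:
send_rows --deltas '[[[0,0,0],[0,0,0],8],[[0,0,0],[0,0,0],8],[[0,0,0],[0,0,0],8],[[0,0,0],[0,0,0],8],[[0,0,0],[0,0,0],8],[[0,0,0],[0,0,0],8]]'

```text
clock: 9.6
ee_pos: [460.7, -196.0, 59.1]
tool_rot: [2.071, 2.362, 0.0]
force: [0.1, 0.8, 1.7]
grip_width: 0.911
grasp_force: 0.0
```

Run:
```python
from st import *
st([461,-196,102])
```

```text
t 9.6 p [ 460.73  -196.007   59.06 ] yaw 7.503294120820379 tilt [ 0. -0.] F [0.119 0.842 1.691] M [-0.129  0.04  -0.035] w 79.23852513056407 g 0.0
cm to go [-0.004  0.028 -4.294]
```

Request:
send_rows --deltas '[[[0,0,-1],[0,0,0],8],[[0,0,-1.3],[0,0,0],8],[[0,0,-1.3],[0,0,0],8],[[0,0,-0.6],[0,0,0],8],[[0,0,0],[0,0,0],8],[[0,0,0],[0,0,0],8],[[0,0,0],[0,0,0],8]]'

```text
clock: 10.18
ee_pos: [460.2, -195.7, 100.5]
tool_rot: [-2.071, -2.361, 0.0]
force: [-0.1, 0.1, 0.6]
grip_width: 0.922
grasp_force: 0.0
```

Run:
```python
from st import *
import cv2,pickle
st([461,-196,102])
def circ(r,z,ctr=(461,-196)):
    a=np.linspace(0,6.28,40);return np.c_[ctr[0]+r*np.cos(a),ctr[1]+r*np.sin(a),0*a+z]
out=[]
for n,h in(("wrist",50),("scene",30),("top",35)):
    c=manip.capture(n); p=proj(c,[[461,-196,85]],n=="wrist")[0];x0,y0=(p-h).astype(int)
    g=cv2.resize(c["color"][y0:y0+2*h,x0:x0+2*h],(400,400),interpolation=cv2.INTER_CUBIC)
    Q=(proj(c,circ(27,113),n=="wrist")-[x0,y0]+.5)*200/h
    cv2.polylines(g,[Q.astype(int)],True,(0,0,255),1); out.append(g)
cv2.imwrite("pics/c4.png",np.hstack([cv2.resize(o,(266,266)) if 0 else o for o in out[:2]]))
cv2.imwrite("pics/c4top.png",out[2])
```

```text
t 10.1833 p [ 460.212 -195.651  100.509] yaw 7.504183865643627 tilt [-0.001  0.   ] F [-0.131  0.094  0.558] M [-0.134  0.03   0.024] w 80.19237382046057 g 0.0
cm to go [-0.045  0.073 -0.149]
```

View pics/c4.png

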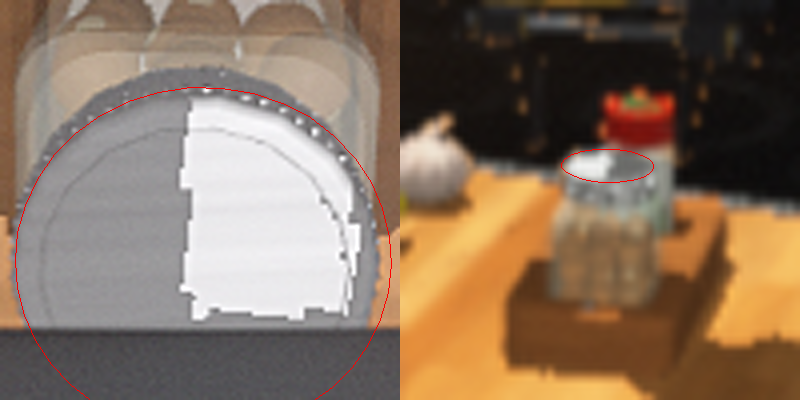

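The jar is seated upright in the well and the lid sits between the fingers. Closing on the lid.

Request:
send_rows --deltas '[[[0,0,-0.1],[0,0,0],4],[[0,0,0],[0,0,0],4],[[0,0,0],[0,0,0],4],[[0,0,0],[0,0,0],4],[[0,0,0],[0,0,0],4],[[0,0,0],[0,0,0],4],[[0,0,0],[0,0,0],4],[[0,0,0],[0,0,0],4]]' --newtons 60

```text
clock: 11.0
ee_pos: [460.6, -195.9, 102.0]
tool_rot: [2.071, 2.362, -0.0]
force: [0.6, 0.5, -0.1]
grip_width: 0.478
grasp_force: 0.0
```

Run:
```python
from st import *
st([461,-196,102])
```

```text
t 11.0 p [ 460.598 -195.879  102.044] yaw 7.507973997133525 tilt [-0. -0.] F [ 0.558  0.493 -0.114] M [-0.112  0.041  0.032] w 41.57248429932658 g 0.0
cm to go [-0.017  0.038  0.004]
```

The width reads 41.6 mm with no grip force, but the lid is 54 mm. Something is off, so I look before moving.

Run:
```python
from st import *
import cv2
st()
c=manip.capture("wrist");p=proj(c,[[461,-196,85]],True)[0];x0,y0=(p-[80,120]).astype(int)
g=cv2.resize(c["color"][max(y0,0):y0+210,x0:x0+160],(400,525))
c=manip.capture("scene");p=proj(c,[[461,-196,85]])[0].astype(int)
k=cv2.resize(c["color"][p[1]-45:p[1]+60,p[0]-40:p[0]+40],(400,525),interpolation=cv2.INTER_CUBIC)
cv2.imwrite("pics/c5.png",np.hstack([g,k]));st()
```

```text
t 11.0 p [ 460.598 -195.879  102.044] yaw 7.507973997133525 tilt [-0. -0.] F [ 0.558  0.493 -0.114] M [-0.112  0.041  0.032] w 41.57248429932658 g 0.0
t 11.1 p [ 460.632 -195.913  102.083] yaw 7.504967452868347 tilt [ 0. -0.] F [-0.833  0.44  -0.786] M [-0.099  0.039  0.012] w 40.752428896708196 g 0.0
```

View pics/c5.png

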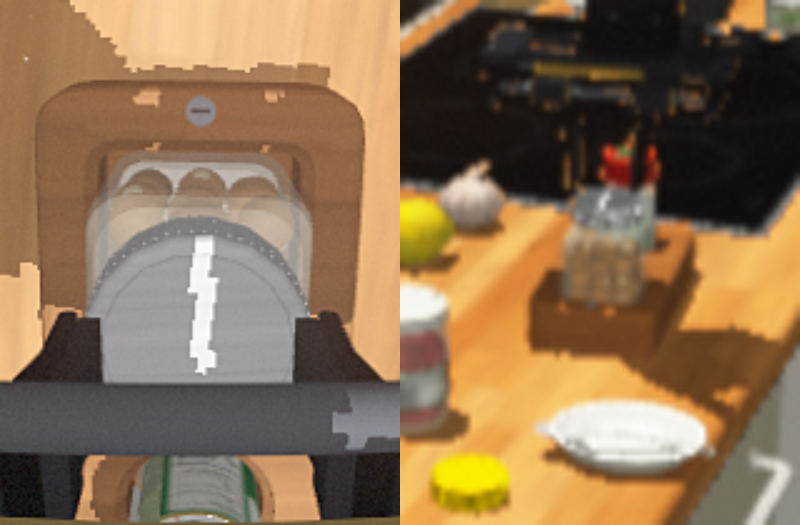

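The wrist view shows the lid centred between the fingers. The scene view suggests the fingertips may end above the lid, so I check with a brightened overlay of the predicted finger positions.

Run:
```python
from st import *
import cv2,pickle
s,R=st()
c=manip.capture("scene");pickle.dump(c,open("scene5.pkl","wb"))
p=proj(c,[[461,-196,110]])[0].astype(int);x0,y0=p[0]-25,p[1]-45
im=(255*(c["color"]/255.)**.45).astype(np.uint8)
k=cv2.resize(im[y0:y0+75,x0:x0+50],(400,600),interpolation=cv2.INTER_CUBIC);g=k.copy()
T=s["ee_pos"]
for sgn in(1,-1):
    q=[]
    for y,z in((20,8),(35,8),(35,-60),(20,-60)): q.append(T+R@np.array([0,sgn*y,z]))
    cv2.polylines(g,[((proj(c,np.array(q))-[x0,y0]+.5)*8).astype(int)],True,(0,0,255),1)
a=np.linspace(0,6.28,40)
for z in(113,95): cv2.polylines(g,[((proj(c,np.c_[461+27*np.cos(a),-196+27*np.sin(a),0*a+z])-[x0,y0]+.5)*8).astype(int)],True,(0,255,0),1)
cv2.imwrite("pics/c6.png",np.hstack([k,g]))
```

```text
t 11.1 p [ 460.632 -195.913  102.083] yaw 7.504967452868347 tilt [ 0. -0.] F [-0.833  0.44  -0.786] M [-0.099  0.039  0.012] w 40.752428896708196 g 0.0
```

View pics/c6.png

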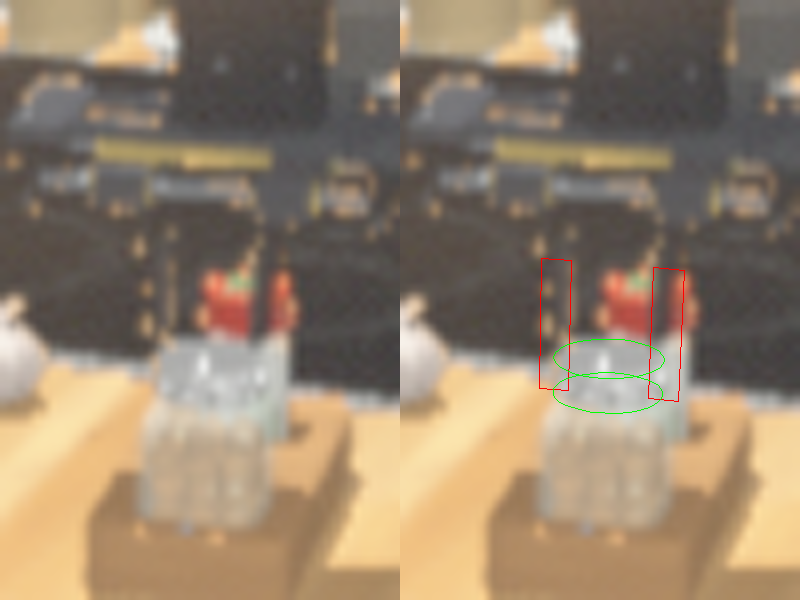

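Run:
```python
from st import *
print({a:getattr(manip,a) for a in dir(manip) if not a.startswith("_") and not callable(getattr(manip,a))})
s,R=st();T=s["ee_pos"]
c=manip.capture("wrist")
for z in(8,0,-11,-20,-30,-40): print(z,proj(c,np.array([T+R@np.array([x,y,z]) for x in(-9.5,9.5) for y in(-20.4,20.4)]),True).round(0).tolist())
p=proj(c,[[461,-196,85]],True)[0];print("crop origin",(p-[80,120]).astype(int))
```

```text
{'finger_overhang': 8.0}
t 11.15 p [ 460.618 -195.887  102.055] yaw 7.505039406824651 tilt [0. 0.] F [ 0.007  0.31  -0.641] M [-0.112  0.044  0.021] w 40.392832195449834 g 0.0
8 [[256.0, 250.0], [320.0, 250.0], [255.0, 222.0], [321.0, 222.0]]
0 [[255.0, 255.0], [321.0, 255.0], [254.0, 226.0], [322.0, 226.0]]
-11 [[253.0, 262.0], [323.0, 262.0], [252.0, 232.0], [324.0, 232.0]]
-20 [[252.0, 269.0], [324.0, 269.0], [250.0, 237.0], [326.0, 237.0]]
-30 [[250.0, 277.0], [326.0, 277.0], [248.0, 244.0], [328.0, 244.0]]
-40 [[248.0, 286.0], [329.0, 286.0], [246.0, 252.0], [331.0, 252.0]]
crop origin [208 111]
```

All three cues put the gripper about 28 mm further back than stated, with the tips about 21 mm behind the reported TCP: the scene overlay, the wrist tip projection, and the 58.9 mm grip (at the shoulder). The fingers closed on air above the lid. I'll open, go about 28 mm lower and close again.

Request:
send_rows --deltas '[[[0,0,0],[0,0,0],8],[[0,0,0],[0,0,0],8],[[0,0,0],[0,0,0],8],[[0,0,0],[0,0,0],8],[[0,0,0],[0,0,0],8],[[0,0,0],[0,0,0],8],[[0,0,0],[0,0,0],8],[[0,0,0],[0,0,0],8]]'

```text
clock: 11.87
ee_pos: [460.6, -195.9, 102.0]
tool_rot: [2.071, 2.362, -0.0]
force: [-0.6, 0.2, 0.2]
grip_width: 0.901
grasp_force: 0.0
```

Request:
send_rows --deltas '[[[0,0,0.8],[0,0,0],8],[[0,0,0.8],[0,0,0],8],[[0,0,0.8],[0,0,0],8],[[0,0,0.4],[0,0,0],8],[[0,0,0],[0,0,0],8],[[0,0,0],[0,0,0],8]]'

```text
clock: 12.37
ee_pos: [460.2, -195.6, 73.3]
tool_rot: [-2.07, -2.361, 0.0]
force: [-0.0, 0.2, 0.1]
grip_width: 0.922
grasp_force: 0.0
```

Request:
send_rows --deltas '[[[0,0,0],[0,0,0],4.5],[[0,0,0],[0,0,0],4.5],[[0,0,0],[0,0,0],4.5],[[0,0,0],[0,0,0],4.5],[[0,0,0],[0,0,0],4.5],[[0,0,0],[0,0,0],4.5],[[0,0,0],[0,0,0],4.5],[[0,0,0],[0,0,0],4.5],[[0,0,0],[0,0,0],4.5]]'

```text
clock: 13.12
ee_pos: [460.7, -196.0, 74.3]
tool_rot: [2.071, 2.362, -0.0]
force: [-1.3, 0.4, 2.5]
grip_width: 0.612
grasp_force: 60.0
```

Run:
```python
from st import *
import pickle
st()
c=manip.capture("wrist");pickle.dump(c,open("w7.pkl","wb"))
```

```text
t 13.1167 p [ 460.652 -196.013   74.269] yaw 7.506400002845188 tilt [ 0. -0.] F [-1.273  0.383  2.531] M [-0.088  0.212  0.035] w 53.2482684474806 g 60.00102841564512
```

The width is 53.2 mm at 60 N, so it's on the lid. Now unscrewing.

Request:
send_rows --deltas '[[[0,0,0],[0,0,-0.05],4.5],[[0,0,-0.01],[0,0,-0.08],4.5],[[0,0,-0.02],[0,0,-0.08],4.5],[[0,0,-0.02],[0,0,-0.08],4.5],[[0,0,-0.02],[0,0,-0.08],4.5]]'

```text
clock: 13.58
ee_pos: [460.8, -195.0, 74.8]
tool_rot: [-1.598, -2.704, -0.003]
force: [0.5, 4.5, 1.8]
grip_width: 0.614
grasp_force: 60.0
```

Run:
```python
from st import *
st()
```

```text
t 13.5833 p [ 460.779 -195.022   74.807] yaw 28.85197838143574 tilt [0.    0.002] F [0.529 4.524 1.775] M [ 0.7   -0.156 -0.498] w 53.42481109040542 g 60.000511526159244
```

Request:
send_rows --deltas '[[[0,0,-0.02],[0,0,-0.09],4.5],[[0,0,-0.02],[0,0,-0.09],4.5],[[0,0,-0.02],[0,0,-0.09],4.5],[[0,0,-0.02],[0,0,-0.09],4.5],[[0,0,-0.02],[0,0,-0.09],4.5],[[0,0,-0.02],[0,0,-0.09],4.5]]'

```text
clock: 14.08
ee_pos: [460.5, -195.2, 76.1]
tool_rot: [-0.816, -3.033, -0.002]
force: [-1.6, 1.2, 1.8]
grip_width: 0.613
grasp_force: 60.0
```

Run:
```python
from st import *
st()
```

```text
t 14.0833 p [ 460.503 -195.232   76.095] yaw 59.8669248716603 tilt [-0.     0.001] F [-1.564  1.16   1.81 ] M [ 0.297  0.229 -0.093] w 53.32759102678127 g 59.999533745940425
```

Request:
send_rows --deltas '[[[0,0,-0.02],[0,0,-0.09],4.5],[[0,0,0],[0,0,-0.09],4.5],[[0,0,0],[0,0,-0.09],4.5],[[0,0,0],[0,0,-0.06],4.5],[[0,0,0],[0,0,0],4.5]]'

```text
clock: 14.5
ee_pos: [460.3, -195.5, 76.1]
tool_rot: [-0.31, -3.126, -0.001]
force: [-2.2, 2.0, 2.8]
grip_width: 0.608
grasp_force: 60.0
```

Run:
```python
from st import *
import pickle
st()
c=manip.capture("wrist");pickle.dump(c,open("w8.pkl","wb"))
```

```text
t 14.5 p [ 460.346 -195.543   76.115] yaw 78.67192363086565 tilt [-0.001  0.001] F [-2.203  2.002  2.803] M [0.251 0.348 0.026] w 52.90013616219947 g 59.999868184750085
```

Turned 71° and the torque has dropped to about zero. Lifting slowly.

Request:
send_rows --deltas '[[[0,0,-0.1],[0,0,0],4.5],[[0,0,-0.1],[0,0,0],4.5],[[0,0,-0.1],[0,0,0],4.5],[[0,0,-0.1],[0,0,0],4.5],[[0,0,0],[0,0,0],4.5]]'

```text
clock: 14.97
ee_pos: [460.6, -195.9, 80.2]
tool_rot: [-0.314, -3.126, 0.0]
force: [-1.1, 1.4, -1.1]
grip_width: 0.612
grasp_force: 60.0
```

Run:
```python
from st import *
st()
```

```text
t 14.9667 p [ 460.554 -195.898   80.203] yaw 78.52886533151202 tilt [-0. -0.] F [-1.083  1.369 -1.126] M [ 0.038  0.251 -0.   ] w 53.220735307353166 g 59.99963847694744
```

The force shows only the lid's weight, so the threads have let go. Lifting a further 27 mm.

Request:
send_rows --deltas '[[[0,0,-0.3],[0,0,0],4.5],[[0,0,-0.4],[0,0,0],4.5],[[0,0,-0.5],[0,0,0],4.5],[[0,0,-0.5],[0,0,0],4.5],[[0,0,-0.5],[0,0,0],4.5],[[0,0,-0.3],[0,0,0],4.5],[[0,0,-0.2],[0,0,0],4.5],[[0,0,0],[0,0,0],4.5],[[0,0,0],[0,0,0],4.5],[[0,0,0],[0,0,0],4.5]]'

```text
clock: 15.8
ee_pos: [460.4, -195.8, 106.9]
tool_rot: [-0.313, -3.125, -0.0]
force: [0.6, -0.3, -0.8]
grip_width: 0.61
grasp_force: 60.0
```

Run:
```python
from st import *
import cv2
st()
a=pickle=None
c=manip.capture("scene")["color"]
import pickle
b=pickle.load(open("scene5.pkl","rb"))
# jar body & block unchanged? compare lower jar region; lid position by bright metal
p=proj(b,[[461,-196,50]])[0].astype(int)
A=c[p[1]-8:p[1]+10,p[0]-10:p[0]+10];best=min(((np.abs(A.astype(float)-b["color"][p[1]-8+dy:p[1]+10+dy,p[0]-10+dx:p[0]+10+dx]).mean().round(1)),dx,dy) for dx in range(-4,5) for dy in range(-4,5))
print("jar shift px",best)
```

```text
t 15.8 p [ 460.398 -195.76   106.862] yaw 78.55204596337349 tilt [-0.  0.] F [ 0.634 -0.258 -0.802] M [ 0.025  0.011 -0.017] w 53.0775745219601 g 59.999732743235654
jar shift px (np.float64(7.9), 0, 0)
```

The jar hasn't moved (0 px shift), the lid is held at 60 N, and its lower edge should be about 20 mm above the mouth. Handing in.

```bash
python3 -c "
from plant import manip
print(manip.finish_job())"
```

```text
the job is handed in; nothing more can be done
None
```

The job is handed in: the jar stands in the square well, and its lid is unscrewed and held about 2 cm above the open mouth; the hand-in returned no verdict, and the lid's height and centring come from arm readings, not a final picture.

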